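# Push the filling tub home between the canisters

### The job

Put the red-lidded filling tub back in its place: with the fingertips, push it along the worktop, through the narrow gap between the two white canisters, until it is fully home and square against the steel rail behind them. Push gently, never lift it or touch the black knob on its lid, and leave the bowl, the dumpling press and the spice jar where they are.

Things in the scene. Friction and masses are not known exactly. Their poses are not given: they have to be found in the camera images.
- tub: the loose steel filling tub with a flat red lid: a box 95 mm (its x) by 125 mm (its y), 62 mm high, 0.4 to 0.85 kg, flat on the worktop. Its four sides are flat and upright up to 54 mm; the lid above is set in 2 mm. Origin: centre of its underside. It starts up to 20 degrees askew, up to 50 mm off to one side, 15 to 19 cm in front of its place. It slides with friction and stops when the push stops
- lid_knob: the small black knob in the middle of the tub's lid, 24 mm across, 16 mm high, fixed to the tub; origin at its foot, 62 mm above the worktop. Not to be touched
- rack: the fixed canister rack. Origin: on the worktop, at the centre of the tub's place; x axis to the rail at the back, y axis to the left canister. The rail, 350 mm long, 71 mm high, has its front face at x = +47.5 mm. The tub is home when its origin is on this one, its x axis along this x axis. The gap between the canisters is 135 mm at its narrowest (x = -25 mm): 5 mm to spare on each side
- left_canister (a point): the axis of the left canister (white, steel band, wooden lid, 100 mm diameter, 110 mm high, fixed), half-way up; at x = -25, y = +117.5 mm in the rack's frame. The front of both canisters is at x = -75 mm in the rack's frame
- right_canister (a point): the axis of the right canister, the same size, also fixed, half-way up; at x = -25, y = -117.5 mm in the rack's frame
- bowl: a loose small white bowl, 112 mm across, 50 mm high, origin at the centre of its underside; to be left alone. It stands to the left or right, about 29 cm from the rack's centre line
- dumpling_press: a loose grey plastic dumpling press lying open: a disc 100 mm across, about 18 mm high, with a handle on either side along its y axis, 214 mm over all; origin at the centre of its underside; to be left alone. It lies on the opposite side from the bowl, about 29 cm from the rack's centre line, its handles roughly along the rack's x axis
- spice_jar: a loose amber glass jar with a dark cap, 50 mm diameter, 75 mm high, origin at the centre of its underside, beside the left canister, to its left; to be left alone
Not all that is in view belongs to the job. Leave any pink or turquoise look-alike of the tub alone.

How it is judged:
By the outcome, as a careful person would: the job done as asked, in the order asked, and still so for the second after the job is handed in, with the robot touching nothing.
It also fails if it takes over 72 s, if anything falls off the work surface, if the arm or the gripper's body presses on something with over 40 N, if the wrist force passes 120 N, or if a joint passes its speed limit or range.

### The arm

A 6-joint arm with a two-finger parallel gripper is mounted at the origin on the work surface. World frame = base frame: x ahead of the robot, y to its left, z up, the work surface at z = 0. Lengths are in m, angles in rad, forces in N, time in s.
With the tool pointing down it reaches from about 0.35 to 0.875 m from the base axis. Payload 4.2 kg.
Tool frame: the origin (TCP) lies on the mounting face of the last link; the fingertips stand 173 mm ahead of it and the grasp point (between the pads) lies 155 mm ahead of it (arm.tcp_to_grasp is the distance from the TCP to the grasp point, in m); z points along the fingers, x is the direction in which the jaws open and shut, and the axes are right-handed (so a half turn about z gives the same grasp; the last joint's range is limited). The gripper opens to 85 mm and grips with 20 to 120 N. Pads are 22 mm wide; open, the fingers measure 114 mm over their backs; the gripper's body (76 mm by 85 mm) begins 54 mm behind the grasp point. The pads swing forward as they close: fully open they stand 13 mm farther back than shut.
Start: joints at [1.582, 0.385, 0.008, 0, -1.194, -0.259], TCP at [0.153, 0.606, 0.405] pointing down, gripper open.
Joint ranges: [-3.14, 3.14], [-1.21, 2.06], [-1.07, 1.41], [-3.16, 2.05], [-2.99, -0.16], [-3.1, 3.1]. Speed limits (rad/s): [2.79, 2.79, 3.14, 3.14, 3.14, 3.14].

### API

Orientations are given as a rotation vector (axis times angle).
In Python, from cell import arm gives the robot as it stands.
- The arm moves only by the tool send_rows, never from a script. Its argument "deltas" is a list of rows, each an object with "gripper": the finger opening in mm, from 0 to 85.4; "delta_pos": the shift along the tool's x, y, z in units of 30 mm (1.0 is 30 mm), a list of three; "rotation": the turn, a rotation vector about the tool's x, y, z in degrees, a list of three. In form: [{"gripper": gripper, "delta_pos": [tx, ty, tz], "rotation": [rx, ry, rz]}, ...]. A call has exactly 5 rows; each row is the pose to reach, as a shift and turn from the pose commanded when the call began, along the tool's axes at that moment; what a row does not reach only later rows make up. A row lasts 1/8 s, in which the tool goes at most 62.5 mm and 10.7 degrees, less where a joint would pass 70% of its speed; a pose out of reach is approached as far as the arm can. A call with a gripper value outside its range is refused whole. The fingers move at their own pace and stop on an object; the grip force is fixed at half the most. Time passes only in rows, so rows that repeat a pose let the fingers close, or fill a call up. It gives the time, the measured TCP pose, the force and the opening at its end, in the units of the state.
- arm.read_state(): the state, without advancing time (a new reading comes with each control period).
- arm.snapshot(name): name is "scene" or "top" or "wrist"; returns a dict with "pixels" (400x640x3 uint8, red, green, blue), "depth" (400x640 float32, m along the optical axis (not along the pixel's ray), 0 where there is no reading), "fx", "fy", "cx", "cy" (pixels), "R" (3x3) and "t" (3): a world point X has camera coordinates R X + t. Camera axes: x right, y down, z forward; pixel columns grow to the right and rows downward; lengths in m; the calibration is good to about 2 mm. A picture is of the moment at which its call begins.
- arm.hand_in(): hands the job in, once; it reports no verdict.
The state is a dict: "time": time; "qpos": joint angles; "qd": joint speeds; "effort": joint torques, N m; "tool_pos": TCP position; "eef_rot": TCP orientation; "ft_force": force on the tool from outside, world axes, zero at the start; "torque": the same for the moment, N m; "width": finger opening in m.
Only numpy, scipy, OpenCV 4.12 (cv2) and the standard library are available. Lean on these libraries where they do the work, as an engineer would, in place of code of your own. Each camera call takes 0.05 s, during which the arm holds its last target.

## Working session

There is one attempt and no reset: what is moved stays moved. The work goes in short steps, Python scripts to look and compute and a tool call to move; the robot and the scene stay as the last step left them, time stands still between calls to the robot, and variables do not carry over. Pictures are saved under pics/ and viewed, and the job is handed in when it is done.

Besides the shell and the picture viewer there is one more tool, called in YAML: its name, and indented under it one key for each argument. send_rows: Moves the arm, as the interface text tells. Its arguments: {"type":"object","properties":{"deltas":{"type":"array","items":{"type":"object","properties":{"gripper":{"type":"number"},"delta_pos":{"type":"array","items":{"type":"number"}},"rotation":{"type":"array","items":{"type":"number"}}}}}},"required":["deltas"]}

```bash
mkdir -p pics; ls
cat > h.py <<'E'
import numpy as np,cv2
from cell import arm
def snap(n,f):
    s=arm.snapshot(n); cv2.imwrite('pics/'+f,s['pixels'][:,:,::-1]); np.savez('pics/'+f+'.npz',**s); return s
def w(s,u,v,d=None):
    d=s['depth'][int(v),int(u)] if d is None else d
    return np.array(s['R']).T@(np.array([(u-s['cx'])/s['fx']*d,(v-s['cy'])/s['fy']*d,d])-np.array(s['t']))
E
python3 - <<'E'
from h import *
for n in ['scene','top','wrist']: snap(n,n+'0.png')
print(arm.read_state(), arm.tcp_to_grasp)
E
```

```text
pics
{'time': 0.15, 'qpos': array([ 1.58160649e+00,  3.85359404e-01,  7.01499725e-03, -3.30964197e-04,
       -1.19399998e+00, -2.58573991e-01]), 'qd': array([-0.00032205, -0.00193569,  0.00321404,  0.00323216, -0.00082906,
        0.00156308]), 'effort': array([ 4.29290712e-04, -3.92677081e+01,  1.88581753e+01,  4.18867216e+00,
       -3.41872139e-03,  2.94748055e-06]), 'tool_pos': array([0.15322212, 0.6057905 , 0.40391763]), 'eef_rot': array([ 1.92904638e+00, -2.47809467e+00,  1.64143664e-03]), 'ft_force': array([0.01475827, 0.35824408, 0.45607509]), 'torque': array([-0.01709634,  0.01114433,  0.02722201]), 'width': 0.08538584980646645} 0.1547
```

View pics/scene0.png

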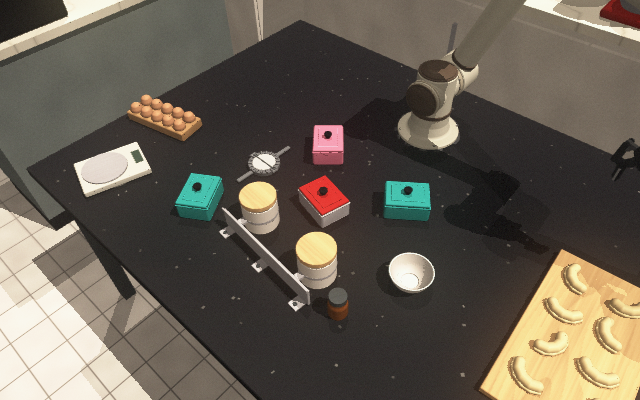

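View pics/top0.png

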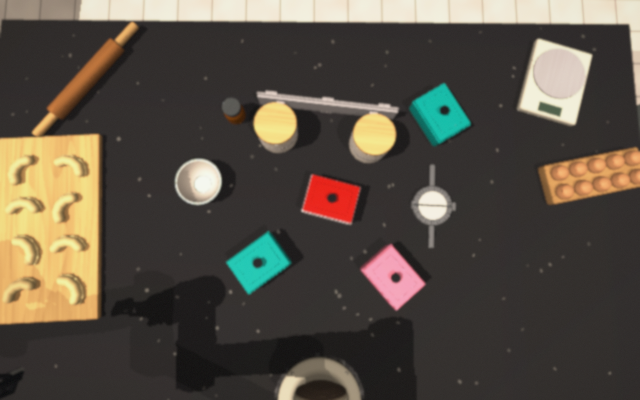

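View pics/wrist0.png

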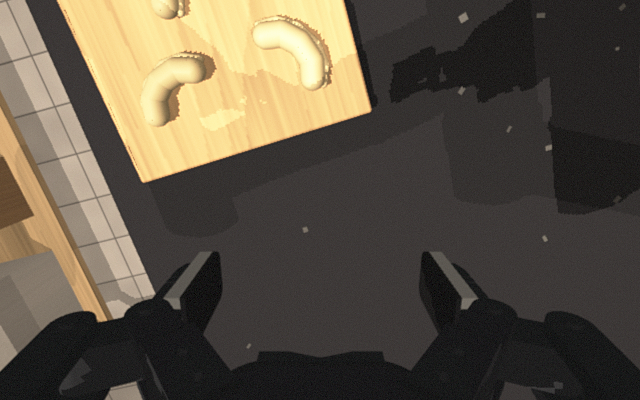

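Scene: red tub at about (325,198) in "scene" and (332,199) in "top". The canisters in "top" are at (275,122) and (374,135), with the rail behind them. Bowl is on the left and press on the right. Next I'll measure them.

```bash
cat >> h.py <<'E'
def plane(s,uv,z):
    R=np.array(s['R']);c=-R.T@np.array(s['t']); uv=np.atleast_2d(uv).astype(float)
    d=np.c_[(uv[:,0]-s['cx'])/s['fx'],(uv[:,1]-s['cy'])/s['fy'],np.ones(len(uv))]@R
    return (c+d*((z-c[2])/d[:,2])[:,None])[:,:2]
def biggest(m,near=None):
    n,l,st,ce=cv2.connectedComponentsWithStats(m.astype(np.uint8))
    i=1+np.argmax(st[1:,4]); return l==i
def tub(s):
    hsv=cv2.cvtColor(np.ascontiguousarray(s['pixels']),cv2.COLOR_RGB2HSV)
    m=((hsv[...,0]<6)|(hsv[...,0]>174))&(hsv[...,1]>190)&(hsv[...,2]>90)
    roi=np.zeros_like(m); roi[60:330,130:500]=1
    m=biggest(m&roi); cs,_=cv2.findContours(m.astype(np.uint8),cv2.RETR_EXTERNAL,cv2.CHAIN_APPROX_NONE)
    p=plane(s,max(cs,key=len)[:,0,:],0.062)
    (c,sz,a)=cv2.minAreaRect((p*1000).astype(np.float32)); return np.array(c),sz,a
E
python3 - <<'E'
from h import *
for n in ['scene','top']:
    s=dict(np.load('pics/%s0.png.npz'%n)); print(n,'cam',-s['R'].T@s['t'])
    print('tub',tub(s))
    hsv=cv2.cvtColor(s['pixels'],cv2.COLOR_RGB2HSV)
    m=(hsv[...,0]>10)&(hsv[...,0]<28)&(hsv[...,1]>90)&(hsv[...,2]>150)
    nn,l,st,ce=cv2.connectedComponentsWithStats(m.astype(np.uint8))
    for i in range(1,nn):
        if st[i,4]>300 and st[i,4]<3000:
            cs,_=cv2.findContours((l==i).astype(np.uint8),cv2.RETR_EXTERNAL,cv2.CHAIN_APPROX_NONE)
            p=plane(s,cs[0][:,0,:],0.11)*1000
            print(ce[i],st[i,4],cv2.minEnclosingCircle(p.astype(np.float32)),cv2.minAreaRect(p.astype(np.float32)), 'z',w(s,*ce[i]))
s=dict(np.load('pics/top0.png.npz'))
cv2.imwrite('pics/topc.png',cv2.resize(s['pixels'][80:240,210:410,::-1],(800,640),interpolation=cv2.INTER_CUBIC)[:600])
s=dict(np.load('pics/scene0.png.npz'))
cv2.imwrite('pics/scc.png',cv2.resize(s['pixels'][160:310,200:400,::-1],(800,600),interpolation=cv2.INTER_CUBIC))
E
```

```text
scene cam [1.15330941 0.59107669 1.03713853]
tub (array([489.78662109, -26.58934021]), (121.12423706054688, 89.572021484375), 76.38755798339844)
[164.03781175 114.37087691] 1243 ((596.1507568359375, -605.2156372070312), 134.98956298828125) ((593.0742797851562, -605.4274291992188), (101.95008087158203, 257.4879150390625), 11.444478988647461) z [ 0.54942292 -0.69529815  0.03609922]
[256.87037037 196.64672365] 702 ((639.2965698242188, -122.41068267822266), 55.179771423339844) ((636.3472290039062, -123.95071411132812), (97.46438598632812, 105.10620880126953), 9.35758113861084) z [ 0.64223931 -0.12278932  0.10904555]
[315.49486887 249.97035348] 877 ((665.7868041992188, 109.61997985839844), 53.51384735107422) ((666.461669921875, 109.02729797363281), (102.74213409423828, 96.00041198730469), 40.9671745300293) z [0.66711585 0.10839348 0.10610619]
top cam [0.38657227 0.02594274 1.04236788]
tub (array([487.56054688, -28.64826965]), (116.50575256347656, 88.04020690917969), 74.97283172607422)
[274.75711312 122.80985427] 1441 ((658.9597778320312, 107.06692504882812), 51.54122543334961) ((658.2285766601562, 106.1359634399414), (100.9905776977539, 98.46062469482422), 0.3185501992702484) z [0.65903702 0.1068537  0.10775619]
[373.92881824 134.0186593 ] 1447 ((633.2518310546875, -126.21111297607422), 51.5132942199707) ((631.5845947265625, -126.02403259277344), (98.29519653320312, 99.02705383300781), 0.1898554265499115) z [ 0.63224857 -0.12565824  0.11074786]
```

View pics/topc.png

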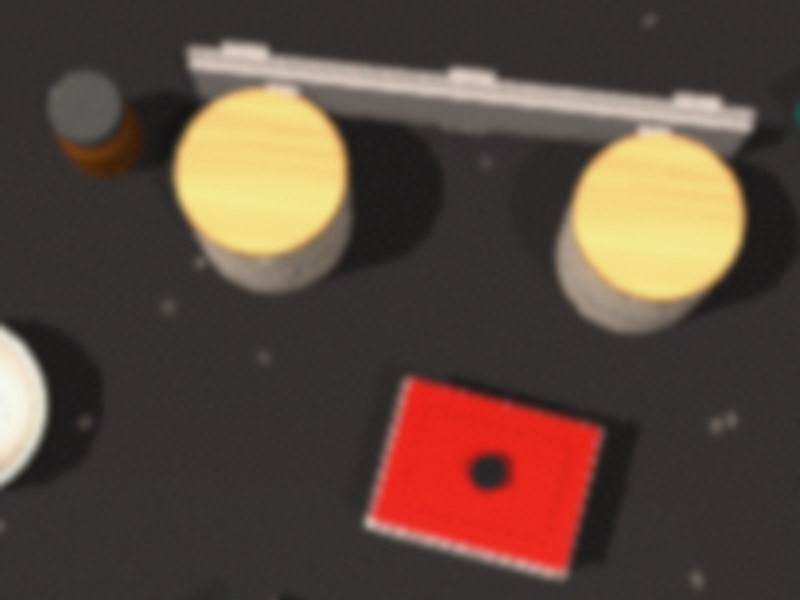

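View pics/scc.png

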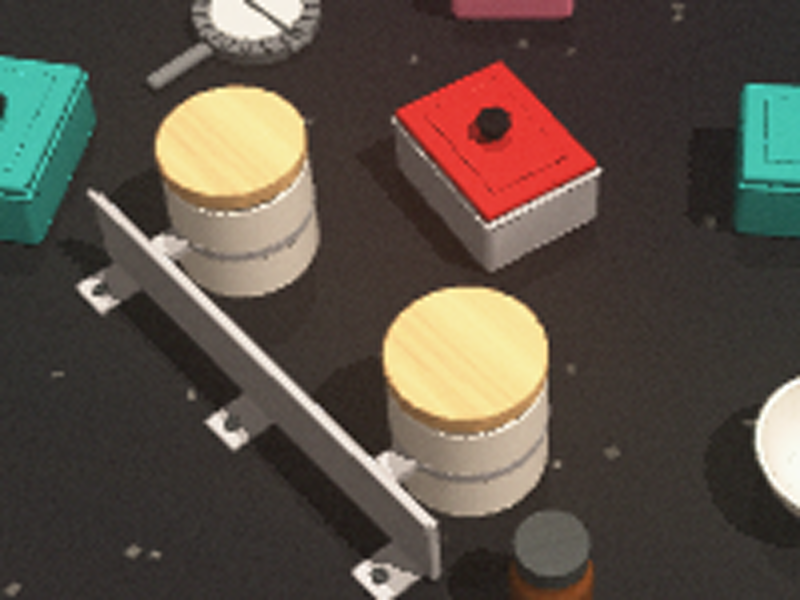

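Run:
```python
from h import *
s=dict(np.load('pics/top0.png.npz'))
# crop 4x from (210,80)
c=lambda x,y:(210+(x-1.5)/4,80+(y-1.5)/4)
fr=plane(s,[c(192,66),c(750,132)],.071)*1000; bk=plane(s,[c(188,47),c(755,112)],.071)*1000
for p in (fr,bk): d=p[0]-p[1]; print(p,np.linalg.norm(d),np.degrees(np.arctan2(-d[0],d[1])))
L=np.array([658.9,107.0]);R=np.array([632.8,-126.2]); y=L-R; yaw=np.arctan2(-y[0],y[1]); print('canyaw',np.degrees(yaw),np.linalg.norm(y))
X=np.array([np.cos(yaw),np.sin(yaw)]); o=(L+R)/2+25*X; print('rack',o,'railfront along x',(fr-o)@X)
print('pink',plane(s,[(393,245),(361,270),(425,283)],.062)*1000); print('knob',plane(s,[(332,197.5)],.078)*1000)
print('press',plane(s,[(432,206),(432,165),(432,247)],.015)*1000,'bowl',plane(s,[(199,182)],.05)*1000)
print('teal',plane(s,[(270,234),(292,262)],.062)*1000)
```

```text
[[ 736.8785121   152.86061983]
 [ 696.75939625 -190.10159117]] 345.3007698171579 -6.672036533110559
[[ 748.95208725  155.51049242]
 [ 709.44174846 -193.46549276]] 351.205502672474 -6.459403764191309
canyaw -6.386030516859618 234.6560248534011
rack [670.69487668 -12.38066587] railfront along x [47.39373826 45.67009145]
pink [[ 373.72136615 -175.05265649]
 [ 314.80617888  -97.68182213]
 [ 284.38247243 -249.22251482]]
knob [[485.99930419 -28.63322442]]
press [[ 471.31210892 -285.90653079]
 [ 576.79463269 -289.22865823]
 [ 368.16820417 -282.65805717]] bowl [[526.39648988 295.37765106]]
teal [[399.68318109 119.08271596]
 [333.58079917  66.10475292]]
```

```bash
cat >> h.py <<'E'
from scipy.spatial.transform import Rotation as Ro
RK=np.array([670.5,-12.4]); RY=-6.45
def rk(p): a=np.radians(RY); X=np.array([np.cos(a),np.sin(a)]); Y=np.array([-X[1],X[0]]); d=np.array(p)-RK; return np.array([d@X,d@Y])
def fromrk(p): a=np.radians(RY); X=np.array([np.cos(a),np.sin(a)]); Y=np.array([-X[1],X[0]]); return RK+p[0]*X+p[1]*Y
def go(xy,tipz,yaw):
    "xy mm world of tool axis, tip height mm, yaw of tool x deg; prints tool-frame shift units and rotvec deg"
    st=arm.read_state(); R0=Ro.from_rotvec(st['eef_rot'])
    a=np.radians(yaw); Rt=Ro.from_matrix(np.array([[np.cos(a),np.sin(a),0],[np.sin(a),-np.cos(a),0],[0,0,-1]]).T.copy())
    Rt=Ro.from_matrix(np.c_[[np.cos(a),np.sin(a),0],[np.sin(a),-np.cos(a),0],[0,0,-1]])
    t=np.array([xy[0],xy[1],tipz+173])/1000
    d=R0.inv().apply(t-st['tool_pos'])/0.03
    r=np.degrees((R0.inv()*Rt).as_rotvec())
    print('delta',np.round(d,3),'rot',np.round(r,2),'| t',round(st['time'],2),'pos',np.round(st['tool_pos']*1000,1),'yaw',np.round(np.degrees(np.arctan2(*R0.as_matrix()[1::-1,0])),2),'F',np.round(st['ft_force'],1),'w',round(st['width'],4),'j',np.round(st['qpos'],2))
def rel(c,yaw,off):
    a=np.radians(yaw); return np.array(c)+[off[0]*np.cos(a)-off[1]*np.sin(a),off[0]*np.sin(a)+off[1]*np.cos(a)]
E
python3 - <<'E'
from h import *
print(rk([488.5,-27.8]))
p=rel([488.5,-27.8],-14.5,(0,-95)); print(p)
go(p,120,165.5)
E
```

```text
[-179.11801219  -35.74769516]
[ 464.71389961 -119.77402584]
delta [ 20.893 -15.999   3.732] rot [-8.00e-02 -7.00e-02  9.03e+01] | t 0.15 pos [153.2 605.8 403.9] yaw -104.2 F [0.  0.4 0.5] w 0.0854 j [ 1.58  0.39  0.01 -0.   -1.19 -0.26]
```

send_rows:
  deltas:
    - {"gripper":60,"delta_pos":[1.4,-1.1,0],"rotation":[0,0,8]}
    - {"gripper":60,"delta_pos":[2.9,-2.2,0],"rotation":[0,0,16]}
    - {"gripper":60,"delta_pos":[4.4,-3.3,0],"rotation":[0,0,24]}
    - {"gripper":60,"delta_pos":[5.9,-4.4,0],"rotation":[0,0,32]}
    - {"gripper":60,"delta_pos":[7.4,-5.5,0],"rotation":[0,0,40]}

```text
time: 0.78
tool_pos: [0.2591, 0.3483, 0.4046]
eef_rot: [0.959, -2.991, 0.0]
ft_force: [0.5, 0.1, 0.5]
width: 0.0599
```

Run:
```python
from h import *
p=rel([488.5,-27.8],-14.5,(0,-95)); print(p)
go(p,120,165.5)
```

```text
[ 464.71389961 -119.77402584]
delta [  3.498 -16.678   3.722] rot [-1.000e-02 -0.000e+00  5.006e+01] | t 0.78 pos [259.1 348.3 404.6] yaw -144.44 F [0.5 0.1 0.5] w 0.0599 j [ 1.31  0.05 -0.43  0.   -1.09 -0.69]
```

send_rows:
  deltas:
    - {"gripper":60,"delta_pos":[0.4,-1.7,0],"rotation":[0,0,8]}
    - {"gripper":60,"delta_pos":[0.8,-3.4,0],"rotation":[0,0,16]}
    - {"gripper":60,"delta_pos":[1.2,-5.1,0],"rotation":[0,0,24]}
    - {"gripper":60,"delta_pos":[1.5,-6.8,0],"rotation":[0,0,32]}
    - {"gripper":60,"delta_pos":[1.8,-8.5,0],"rotation":[0,0,40]}

```text
time: 1.4
tool_pos: [0.3643, 0.1101, 0.4049]
eef_rot: [0.121, 3.139, 0.001]
ft_force: [0.7, 1.3, -0.6]
width: 0.0601
```

Run:
```python
from h import *
p=rel([488.5,-27.8],-14.5,(0,-95)); print(p)
go(p,120,165.5)
```

```text
[ 464.71389961 -119.77402584]
delta [-3.927 -7.383  3.727] rot [ 0.04  0.03 10.07] | t 1.4 pos [364.3 110.1 404.9] yaw 175.57 F [ 0.7  1.3 -0.6] w 0.0601 j [ 0.73 -0.05 -0.53 -0.   -1.09 -0.8 ]
```

send_rows:
  deltas:
    - {"gripper":60,"delta_pos":[-0.8,-1.5,0],"rotation":[0,0,5]}
    - {"gripper":60,"delta_pos":[-1.6,-3.0,0],"rotation":[0,0,10.07]}
    - {"gripper":60,"delta_pos":[-2.4,-4.5,1.2],"rotation":[0,0,10.07]}
    - {"gripper":60,"delta_pos":[-3.2,-6.0,2.4],"rotation":[0,0,10.07]}
    - {"gripper":60,"delta_pos":[-3.93,-7.38,3.7],"rotation":[0,0,10.07]}

```text
time: 2.02
tool_pos: [0.4661, -0.1194, 0.2929]
eef_rot: [0.391, 3.116, 0.0]
ft_force: [1.3, 0.1, 1.3]
width: 0.0598
```

Run:
```python
from h import *
p=rel([488.5,-27.8],-14.5,(0,-95)); print(p)
go(p,25,165.5)
snap('scene','s1.png');s=snap('wrist','w1.png')
s=snap('top','t1.png');print(tub(s))
```

```text
[ 464.71389961 -119.77402584]
delta [ 0.046 -0.024  3.163] rot [0.02 0.09 0.21] | t 2.02 pos [ 466.1 -119.4  292.9] yaw 165.71 F [1.3 0.1 1.3] w 0.0598 j [ 0.09  0.26 -0.49  0.   -0.81 -0.34]
(array([433.33428955, -67.80845642]), (1.5161930605245288e-05, 4.8148298263549805), 0.069362573325634)
```

View pics/s1.png

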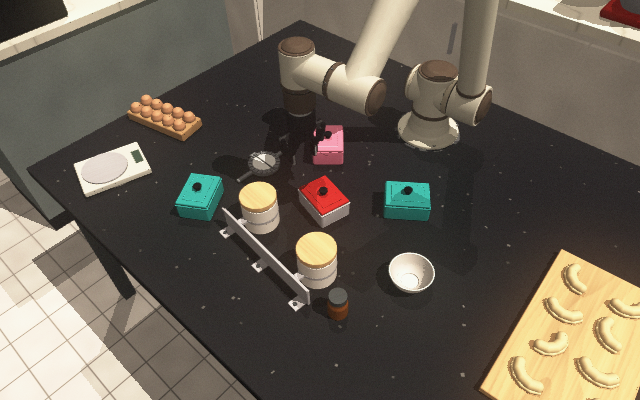

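View pics/w1.png

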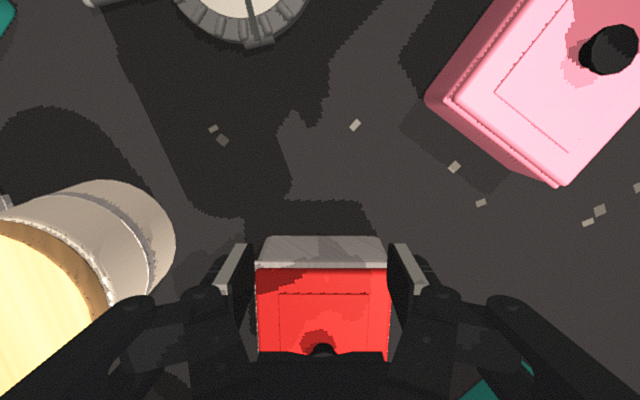

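send_rows:
  deltas:
    - {"gripper":60,"delta_pos":[0,0,0.8],"rotation":[0,0,0.2]}
    - {"gripper":60,"delta_pos":[0,0,1.6],"rotation":[0,0,0.2]}
    - {"gripper":60,"delta_pos":[0,0,2.4],"rotation":[0,0,0.2]}
    - {"gripper":60,"delta_pos":[0,0,3.2],"rotation":[0,0,0.2]}
    - {"gripper":60,"delta_pos":[0,0,3.3],"rotation":[0,0,0.2]}

```text
time: 2.8
tool_pos: [0.4653, -0.1168, 0.1946]
eef_rot: [-0.393, -3.116, 0.0]
ft_force: [0.6, 0.1, 0.0]
width: 0.0598
```

Run:
```python
from h import *
p=rel([488.5,-27.8],-14.5,(0,-76)); print(p)
go(p,20,165.5)
s=snap('scene','s2.png');s=snap('wrist','w2.png');s=snap('top','t2.png');print(tub(s))
```

```text
[ 469.47111969 -101.37922067]
delta [-0.008  0.532  0.053] rot [-0.02 -0.07  0.12] | t 2.8 pos [ 465.3 -116.8  194.6] yaw 165.62 F [0.6 0.1 0. ] w 0.0598 j [ 0.09  0.42 -0.6  -0.   -0.56 -0.34]
(array([538.88806152,  10.37836456]), (2.4579362869262695, 12.161404609680176), 0.14865033328533173)
```

View pics/s2.png

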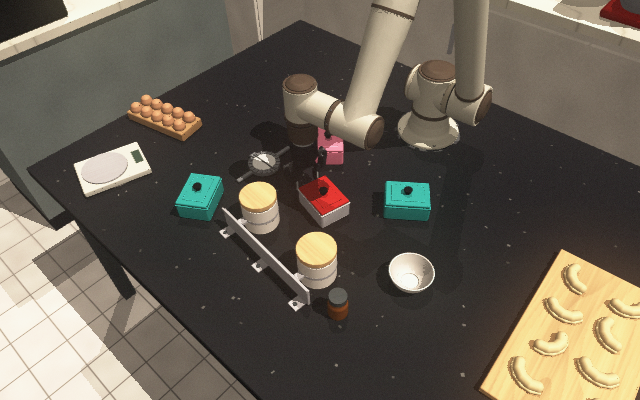

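View pics/w2.png

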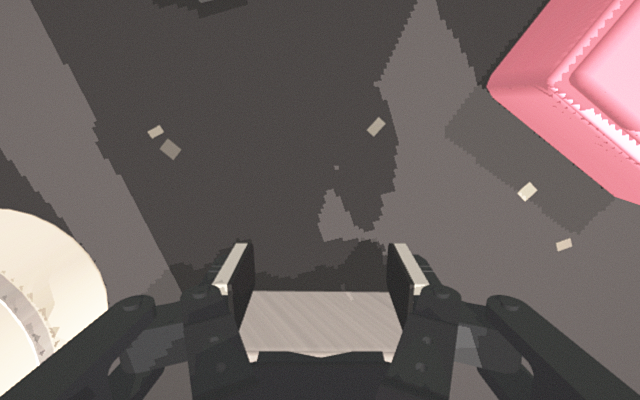

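View pics/t2.png

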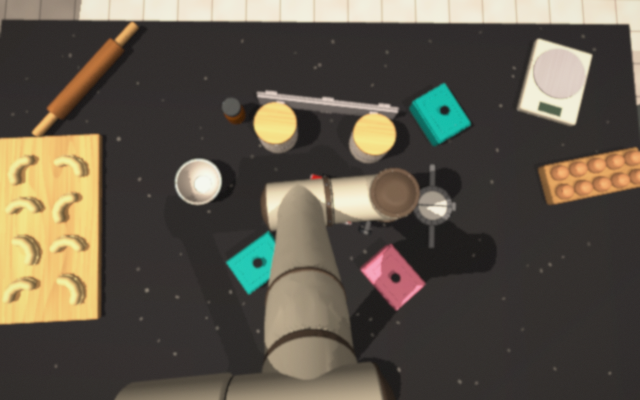

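send_rows:
  deltas:
    - {"gripper":60,"delta_pos":[0,0.15,0],"rotation":[0,0,0.1]}
    - {"gripper":60,"delta_pos":[0,0.3,0],"rotation":[0,0,0.1]}
    - {"gripper":60,"delta_pos":[0,0.45,0],"rotation":[0,0,0.1]}
    - {"gripper":60,"delta_pos":[0,0.55,0],"rotation":[0,0,0.1]}
    - {"gripper":60,"delta_pos":[0,0.65,0],"rotation":[0,0,0.1]}

```text
time: 3.58
tool_pos: [0.4704, -0.0988, 0.1948]
eef_rot: [-0.398, -3.116, 0.001]
ft_force: [-1.2, -5.4, 1.3]
width: 0.0602
```

Run:
```python
from h import *
c=fromrk((-175,0));p=rel(c,RY,(0,-73.5)); print(c,p)
go(p,20,RY+180)
s=snap('scene','s3.png');print(tub(s))
```

```text
[496.60770349   7.25882026] [488.35099898 -65.77594428]
delta [-0.3    1.216  0.058] rot [-0.03 -0.01 -8.12] | t 3.58 pos [470.4 -98.8 194.8] yaw 165.43 F [-1.2 -5.4  1.3] w 0.0602 j [ 0.13  0.42 -0.59  0.   -0.56 -0.39]
(array([490.25363159, -25.39311981]), (120.1217269897461, 89.7806625366211), 76.63235473632812)
```

send_rows:
  deltas:
    - {"gripper":60,"delta_pos":[0,0.12,0],"rotation":[0,0,-0.8]}
    - {"gripper":60,"delta_pos":[0,0.24,0],"rotation":[0,0,-1.6]}
    - {"gripper":60,"delta_pos":[0,0.36,0],"rotation":[0,0,-2.4]}
    - {"gripper":60,"delta_pos":[0,0.48,0],"rotation":[0,0,-3.2]}
    - {"gripper":60,"delta_pos":[0,0.6,0],"rotation":[0,0,-4]}

```text
time: 4.25
tool_pos: [0.475, -0.0812, 0.1948]
eef_rot: [-0.288, -3.128, 0.0]
ft_force: [-0.0, -3.9, 1.3]
width: 0.0598
```

Run:
```python
from h import *
c=fromrk((-180,0));p=rel(c,RY,(0,-73.5)); print(c,p)
go(p,20,RY+180)
s=snap('scene','s4.png');print(tub(s), rk(tub(s)[0]))
```

```text
[491.63935216   7.82050084] [483.38264765 -65.2142637 ]
delta [-0.178  0.574  0.058] rot [-0.01 -0.01 -4.06] | t 4.25 pos [475.  -81.2 194.8] yaw 169.49 F [-0.  -3.9  1.3] w 0.0598 j [ 0.17  0.42 -0.59  0.   -0.56 -0.35]
(array([488.8253479 ,  -6.87818146]), (118.85527038574219, 90.36707305908203), 79.7773208618164) [-181.14499948  -14.92175785]
```

View pics/s4.png

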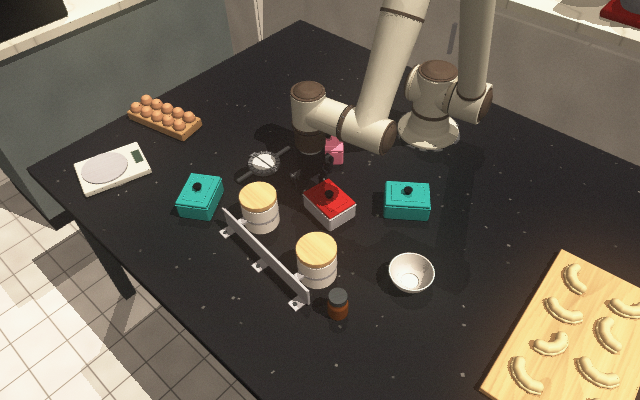

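send_rows:
  deltas:
    - {"gripper":60,"delta_pos":[0,0.12,0],"rotation":[0,0,-0.8]}
    - {"gripper":60,"delta_pos":[0,0.24,0],"rotation":[0,0,-1.6]}
    - {"gripper":60,"delta_pos":[0,0.36,0],"rotation":[0,0,-2.4]}
    - {"gripper":60,"delta_pos":[0,0.48,0],"rotation":[0,0,-3.2]}
    - {"gripper":60,"delta_pos":[0,0.58,0],"rotation":[0,0,-4.1]}

```text
time: 4.92
tool_pos: [0.4782, -0.0639, 0.1947]
eef_rot: [0.176, 3.136, 0.0]
ft_force: [1.1, -6.3, 1.2]
width: 0.0602
```

Run:
```python
from h import *
c=fromrk((-180,0));p=rel(c,RY,(0,-73.5)); print(c,p)
go(p,20,RY+180)
s=snap('scene','s5.png');print(tub(s), rk(tub(s)[0]-[2.2,2]))
```

```text
[491.63935216   7.82050084] [483.38264765 -65.2142637 ]
delta [-0.175 -0.023  0.058] rot [0.01 0.02 0.04] | t 4.92 pos [478.2 -63.9 194.7] yaw 173.59 F [ 1.1 -6.3  1.2] w 0.0602 j [ 0.2   0.42 -0.59 -0.   -0.56 -0.32]
(array([486.99102783,  11.09793472]), (119.21159362792969, 91.12359619140625), 84.55723571777344) [-186.94847822    0.50003391]
```

send_rows:
  deltas:
    - {"gripper":60,"delta_pos":[0,-0.5,0],"rotation":[0,0,0]}
    - {"gripper":60,"delta_pos":[0,-1.0,0],"rotation":[0,0,0]}
    - {"gripper":60,"delta_pos":[0,-1.2,-1.2],"rotation":[0,0,0]}
    - {"gripper":60,"delta_pos":[0,-1.2,-2.5],"rotation":[0,0,0]}
    - {"gripper":60,"delta_pos":[0,-1.2,-3.7],"rotation":[0,0,0]}

```text
time: 5.6
tool_pos: [0.4736, -0.101, 0.3068]
eef_rot: [-0.179, -3.136, -0.001]
ft_force: [0.1, -0.3, 0.1]
width: 0.0601
```

Run:
```python
from h import *
c=fromrk((-270,0)); print(c)
go(c,120,RY-90)
s=snap('scene','s6.png');print(tub(s), rk(tub(s)[0]-[2.2,2]))
```

```text
[402.20902824  17.93075126]
delta [2.816 3.669 0.461] rot [ 3.000e-02  0.000e+00 -9.009e+01] | t 5.6 pos [ 473.6 -101.   306.8] yaw 173.46 F [ 0.1 -0.3  0.1] w 0.0601 j [ 0.13  0.25 -0.47 -0.   -0.85 -0.24]
(array([486.8041687 ,  10.89017105]), (120.63590240478516, 90.63292694091797), 83.55769348144531) [-187.11081521    0.2725943 ]
```

send_rows:
  deltas:
    - {"gripper":70,"delta_pos":[0.6,0.7,0],"rotation":[0,0,-9]}
    - {"gripper":70,"delta_pos":[1.2,1.4,0],"rotation":[0,0,-18]}
    - {"gripper":70,"delta_pos":[1.8,2.1,0],"rotation":[0,0,-27]}
    - {"gripper":70,"delta_pos":[2.4,2.9,0],"rotation":[0,0,-36]}
    - {"gripper":70,"delta_pos":[2.82,3.67,0],"rotation":[0,0,-45]}

```text
time: 6.28
tool_pos: [0.4015, 0.0188, 0.3055]
eef_rot: [1.043, -2.963, -0.001]
ft_force: [0.3, -0.5, -0.7]
width: 0.0699
```

send_rows:
  deltas:
    - {"gripper":70,"delta_pos":[0,0,0],"rotation":[0,0,-9]}
    - {"gripper":70,"delta_pos":[0,0,0],"rotation":[0,0,-18]}
    - {"gripper":70,"delta_pos":[0,0,0],"rotation":[0,0,-27]}
    - {"gripper":70,"delta_pos":[0,0,0],"rotation":[0,0,-36]}
    - {"gripper":70,"delta_pos":[0,0,0],"rotation":[0,0,-45]}

```text
time: 6.9
tool_pos: [0.4022, 0.0182, 0.3054]
eef_rot: [2.097, -2.339, -0.001]
ft_force: [-1.0, -0.4, 0.1]
width: 0.0699
```

Run:
```python
from h import *
c=fromrk((-270,0)); print(c)
go(c,20,RY-90)
s=snap('scene','s7.png');print(tub(s), rk(tub(s)[0]-[2.2,2]))
s=snap('wrist','w7.png')
s=snap('top','t7.png')
```

```text
[402.20902824  17.93075126]
delta [ 0.008 -0.004  3.748] rot [0.03 0.01 0.22] | t 6.9 pos [402.2  18.2 305.4] yaw -96.23 F [-1.  -0.4  0.1] w 0.0699 j [ 0.45  0.12 -0.65 -0.   -0.81  1.01]
(array([486.57958984,  10.65995789]), (120.47209930419922, 90.2367935180664), 83.54869842529297) [-1.87308111e+02  1.86100087e-02]
```

View pics/w7.png

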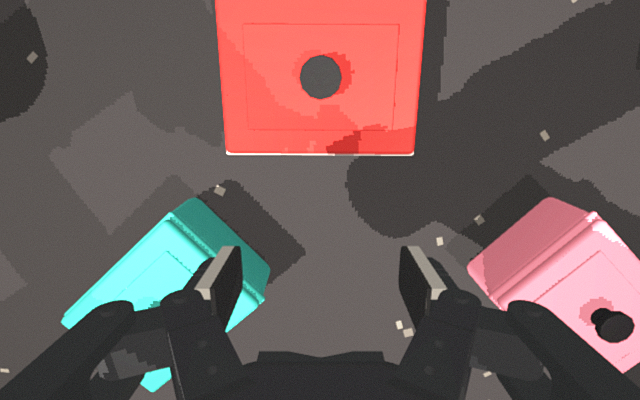

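View pics/t7.png

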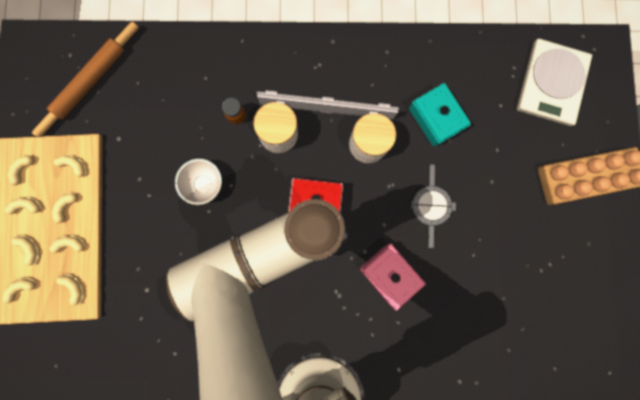

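View pics/s7.png

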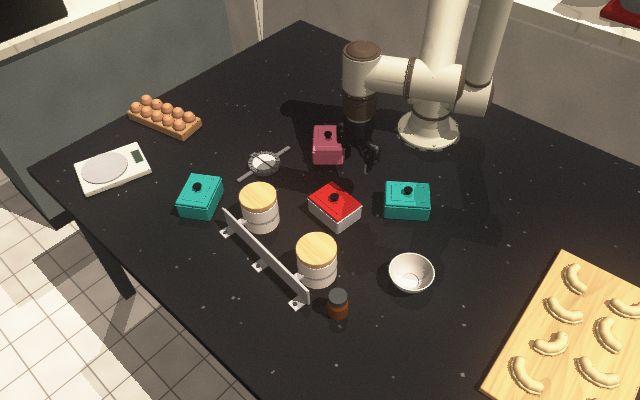

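send_rows:
  deltas:
    - {"gripper":70,"delta_pos":[0,0.1,1],"rotation":[0,0,0.2]}
    - {"gripper":70,"delta_pos":[0,0.1,2],"rotation":[0,0,0.2]}
    - {"gripper":70,"delta_pos":[0,0.1,3],"rotation":[0,0,0.2]}
    - {"gripper":70,"delta_pos":[0,0.1,3.7],"rotation":[0,0,0.2]}
    - {"gripper":70,"delta_pos":[0,0.1,3.7],"rotation":[0,0,0.2]}

```text
time: 7.68
tool_pos: [0.399, 0.0188, 0.1936]
eef_rot: [2.083, -2.347, -0.002]
ft_force: [-0.3, -0.4, 0.2]
width: 0.0694
```

Run:
```python
from h import *
c=fromrk((-240,0)); print(c)
go(c,20,RY-90)
s=snap('wrist','w8.png')
s=snap('top','t8.png')
```

```text
[432.01913621  14.56066778]
delta [ 0.011 -1.108  0.015] rot [ 0.2  -0.12 -0.36] | t 7.67 pos [399.   18.8 193.6] yaw -96.81 F [-0.3 -0.4  0.2] w 0.0694 j [ 0.46  0.32 -0.79 -0.   -0.46  0.99]
```

View pics/w8.png

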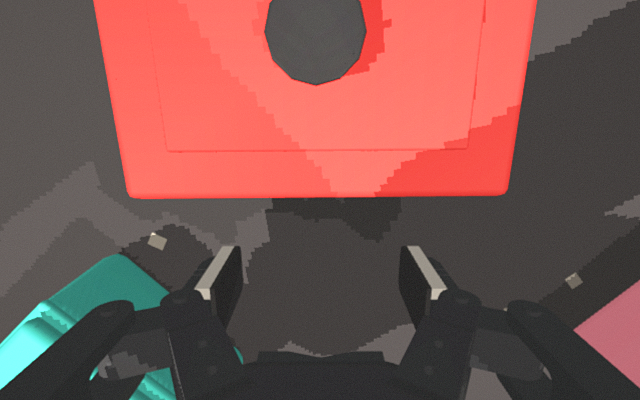

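send_rows:
  deltas:
    - {"gripper":70,"delta_pos":[0,-0.2,0],"rotation":[0,0,0]}
    - {"gripper":70,"delta_pos":[0,-0.4,0],"rotation":[0,0,0]}
    - {"gripper":70,"delta_pos":[0,-0.6,0],"rotation":[0,0,0]}
    - {"gripper":70,"delta_pos":[0,-0.7,0],"rotation":[0,0,0]}
    - {"gripper":70,"delta_pos":[0,-0.75,0],"rotation":[0,0,0]}

```text
time: 8.4
tool_pos: [0.4219, 0.0166, 0.1947]
eef_rot: [2.088, -2.347, -0.0]
ft_force: [0.3, 0.3, 1.0]
width: 0.0695
```

Run:
```python
from h import *
c=fromrk((-240,0)); print(c)
go(c,20,RY-90)
s=snap('scene','s9.png');print(tub(s), rk(tub(s)[0]-[2.2,2]))
s=snap('wrist','w9.png')
```

```text
[432.01913621  14.56066778]
delta [ 0.028 -0.342  0.056] rot [ 0.01 -0.   -0.23] | t 8.4 pos [421.9  16.6 194.7] yaw -96.68 F [0.3 0.3 1. ] w 0.0695 j [ 0.43  0.35 -0.73 -0.   -0.49  1.03]
(array([487.15090942,  11.11524963]), (119.91485595703125, 89.82421875), 83.99494171142578) [-186.79155372    0.5351997 ]
```

View pics/w9.png

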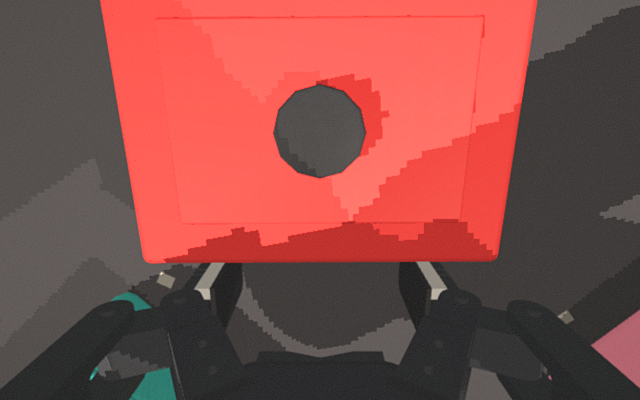

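View pics/s9.png

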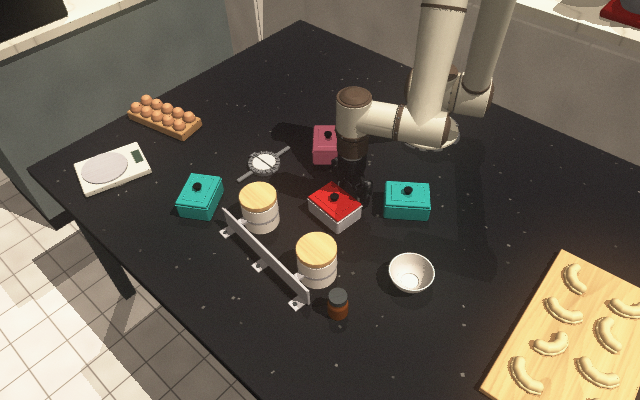

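send_rows:
  deltas:
    - {"gripper":70,"delta_pos":[0,-0.15,0],"rotation":[0,0,-0.2]}
    - {"gripper":70,"delta_pos":[0,-0.3,0],"rotation":[0,0,-0.2]}
    - {"gripper":70,"delta_pos":[0,-0.45,0],"rotation":[0,0,-0.2]}
    - {"gripper":70,"delta_pos":[0,-0.6,0],"rotation":[0,0,-0.2]}
    - {"gripper":70,"delta_pos":[0,-0.75,0],"rotation":[0,0,-0.2]}

```text
time: 9.12
tool_pos: [0.4415, 0.0131, 0.1941]
eef_rot: [2.085, -2.338, -0.006]
ft_force: [-9.2, 2.5, 6.8]
width: 0.0701
```

send_rows:
  deltas:
    - {"gripper":70,"delta_pos":[0,-0.15,0],"rotation":[0,0,0]}
    - {"gripper":70,"delta_pos":[0,-0.3,0],"rotation":[0,0,0]}
    - {"gripper":70,"delta_pos":[0,-0.45,0],"rotation":[0,0,0]}
    - {"gripper":70,"delta_pos":[0,-0.6,0],"rotation":[0,0,0]}
    - {"gripper":70,"delta_pos":[0,-0.75,0],"rotation":[0,0,0]}

```text
time: 9.75
tool_pos: [0.4636, 0.0105, 0.1941]
eef_rot: [2.085, -2.338, -0.007]
ft_force: [-9.4, 1.1, 7.7]
width: 0.07
```

Run:
```python
from h import *
c=fromrk((-58.5,0)); print(c)
go(c,20,RY-90); print(rk(arm.read_state()['tool_pos'][:2]*1000))
s=snap('scene','s10.png');print(tub(s), rk(tub(s)[0]-[2.2,2]))
s=snap('wrist','w10.png')
```

```text
[612.37028945  -5.82833723]
delta [-0.025 -4.989 -0.011] rot [ 0.55 -0.22 -0.1 ] | t 9.75 pos [463.6  10.5 194.1] yaw -96.55 F [-9.4  1.1  7.7] w 0.07 j [ 0.37  0.4  -0.63 -0.   -0.55  1.08]
[-208.1743965    -0.47377662]
(array([523.1385498 ,   4.82665253]), (120.05330657958984, 88.41268157958984), 83.19137573242188) [-150.32526897   -1.67088052]
```

View pics/w10.png

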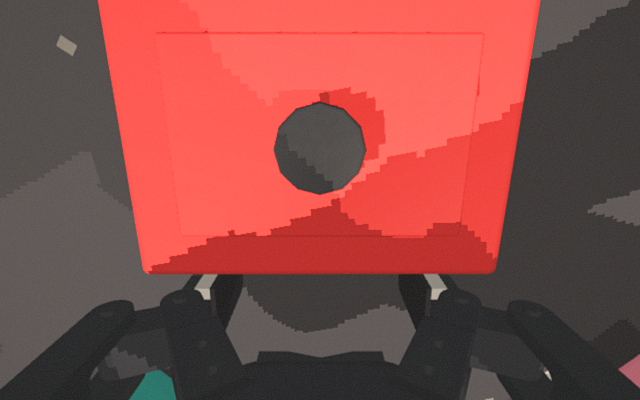

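View pics/s10.png

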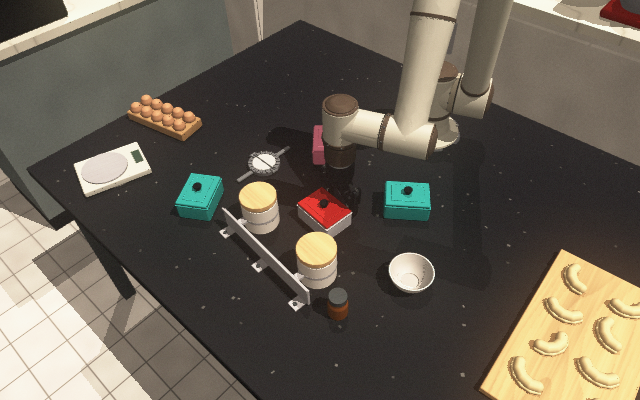

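send_rows:
  deltas:
    - {"gripper":70,"delta_pos":[0,-0.15,-0.01],"rotation":[0,0,-0.1]}
    - {"gripper":70,"delta_pos":[0,-0.3,-0.02],"rotation":[0,0,-0.1]}
    - {"gripper":70,"delta_pos":[0,-0.45,-0.03],"rotation":[0,0,-0.1]}
    - {"gripper":70,"delta_pos":[0,-0.6,-0.03],"rotation":[0,0,-0.1]}
    - {"gripper":70,"delta_pos":[0,-0.75,-0.03],"rotation":[0,0,-0.1]}

```text
time: 10.48
tool_pos: [0.4891, 0.009, 0.1954]
eef_rot: [2.094, -2.341, -0.0]
ft_force: [-2.3, 0.7, -2.4]
width: 0.0702
```

send_rows:
  deltas:
    - {"gripper":70,"delta_pos":[0,-0.15,0],"rotation":[0,0,0]}
    - {"gripper":70,"delta_pos":[0,-0.3,0],"rotation":[0,0,0]}
    - {"gripper":70,"delta_pos":[0,-0.45,0],"rotation":[0,0,0]}
    - {"gripper":70,"delta_pos":[0,-0.6,0],"rotation":[0,0,0]}
    - {"gripper":70,"delta_pos":[0,-0.75,0],"rotation":[0,0,0]}

```text
time: 11.1
tool_pos: [0.5115, 0.0065, 0.1956]
eef_rot: [-2.095, 2.341, -0.0]
ft_force: [-3.1, 0.4, -2.3]
width: 0.0702
```

Run:
```python
from h import *
c=fromrk((-58.5,0)); print(c)
go(c,20,RY-90); print(rk(arm.read_state()['tool_pos'][:2]*1000))
s=snap('scene','s11.png');print(tub(s), rk(tub(s)[0]-[2.2,2]))
cv2.imwrite('pics/s11c.png',cv2.resize(s['pixels'][160:310,200:400,::-1],(800,600),interpolation=cv2.INTER_CUBIC))
s=snap('wrist','w11.png')
s=snap('top','t11.png')
cv2.imwrite('pics/t11c.png',cv2.resize(s['pixels'][80:230,210:410,::-1],(800,600),interpolation=cv2.INTER_CUBIC))
```

```text
[612.37028945  -5.82833723]
delta [ 0.034 -3.388  0.087] rot [-0.    0.    0.08] | t 11.1 pos [511.5   6.5 195.6] yaw -96.37 F [-3.1  0.4 -2.3] w 0.0702 j [ 0.33  0.45 -0.52 -0.   -0.6   1.13]
[-160.1299655     0.87328799]
(array([572.84667969,   1.01020432]), (119.60405731201172, 89.18331909179688), 84.01296997070312) [-100.50305337    0.1208466 ]
```

View pics/w11.png

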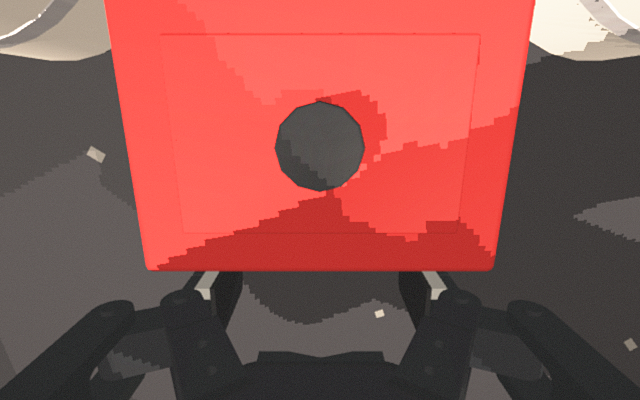

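View pics/s11c.png

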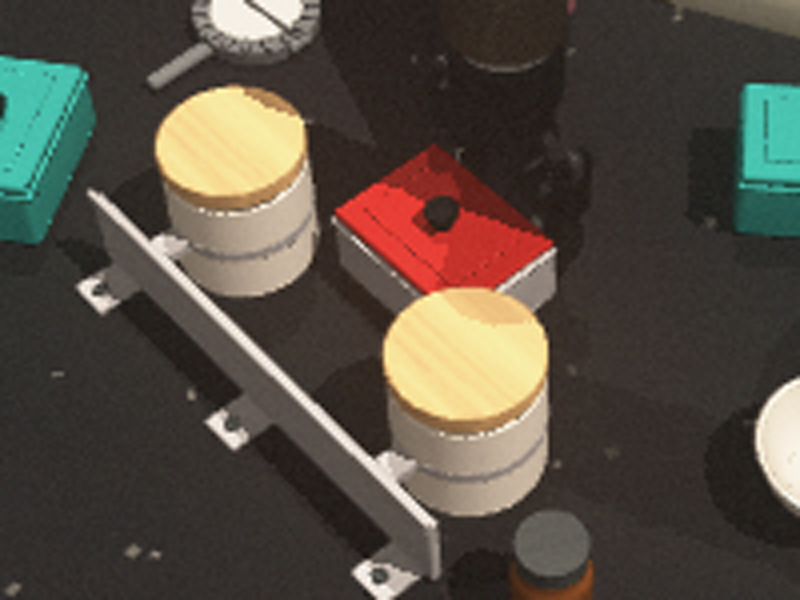

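View pics/t11c.png

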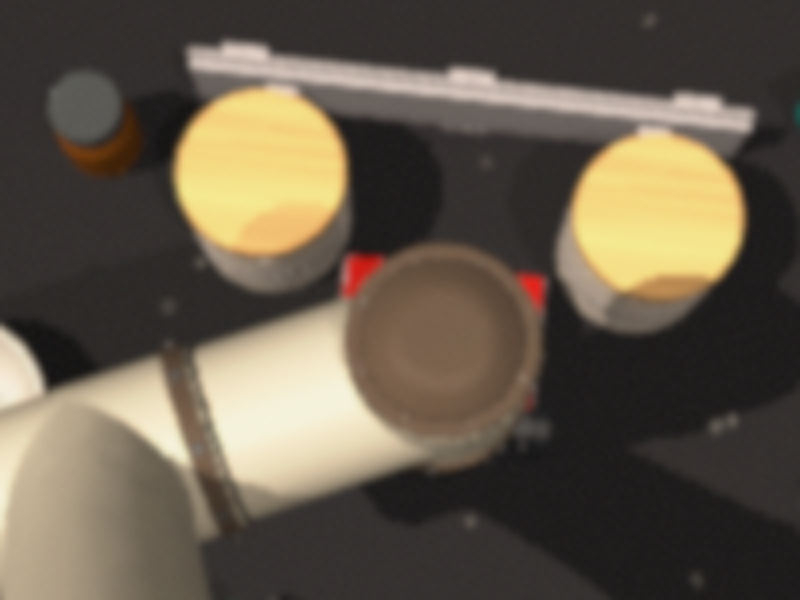

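```bash
cat > meas.py <<'E'
from h import *
def topfront(f):
    s=dict(np.load('pics/%s.npz'%f)); hsv=cv2.cvtColor(s['pixels'],cv2.COLOR_RGB2HSV)
    m=((hsv[...,0]<6)|(hsv[...,0]>174))&(hsv[...,1]>150)&(hsv[...,2]>90)
    m[:100]=0;m[200:]=0;m[:,:285]=0;m[:,:][:,355:]=0
    v,u=np.nonzero(m); P=plane(s,np.c_[u,v],.062)*1000
    q=np.array([rk(p) for p in P]); return q
E
python3 - <<'E'
from meas import *
q=topfront('t11.png'); print(q.min(0),q.max(0))
L=q[q[:,1]>20];R=q[q[:,1]<-20]; print('frontL',L[:,0].max(),'frontR',R[:,0].max(),'n',len(L),len(R),'mid y',(q[:,1].max()+q[:,1].min())/2)
E
```

```text
[-81.09376331 -57.89334994] [-55.09189286  62.34790584]
frontL -55.464190530856506 frontR -55.09189285522036 n 62 40 mid y 2.2272779496280144
```

send_rows:
  deltas:
    - {"gripper":70,"delta_pos":[0.01,-0.12,0],"rotation":[0,0,0.1]}
    - {"gripper":70,"delta_pos":[0.02,-0.24,0],"rotation":[0,0,0.1]}
    - {"gripper":70,"delta_pos":[0.03,-0.36,0],"rotation":[0,0,0.1]}
    - {"gripper":70,"delta_pos":[0.04,-0.48,0],"rotation":[0,0,0.1]}
    - {"gripper":70,"delta_pos":[0.04,-0.6,0],"rotation":[0,0,0.1]}

```text
time: 11.88
tool_pos: [0.528, 0.0031, 0.1959]
eef_rot: [2.091, -2.341, -0.003]
ft_force: [-7.4, 0.9, 4.6]
width: 0.0704
```

Run:
```python
from meas import *
c=fromrk((-58.5,0))
go(c,22,RY-90); print(rk(arm.read_state()['tool_pos'][:2]*1000))
s=snap('wrist','w12.png')
s=snap('top','t12.png')
q=topfront('t12.png'); print(q.min(0),q.max(0))
L=q[q[:,1]>20];R=q[q[:,1]<-20]; print('frontL',L[:,0].max(),'frontR',R[:,0].max(),'n',len(L),len(R),'mid y',(q[:,1].max()+q[:,1].min())/2)
```

```text
delta [-0.021 -2.828  0.023] rot [ 0.17 -0.05 -0.03] | t 11.88 pos [528.    3.1 195.9] yaw -96.48 F [-7.4  0.9  4.6] w 0.0704 j [ 0.31  0.47 -0.47 -0.   -0.63  1.14]
[-143.34760388   -0.57931283]
[-55.7485641  -57.98316213] [-39.67330929  62.56186448]
frontL -39.673309285205825 frontR -39.869957449083536 n 28 11 mid y 2.289351176951989
```

View pics/w12.png

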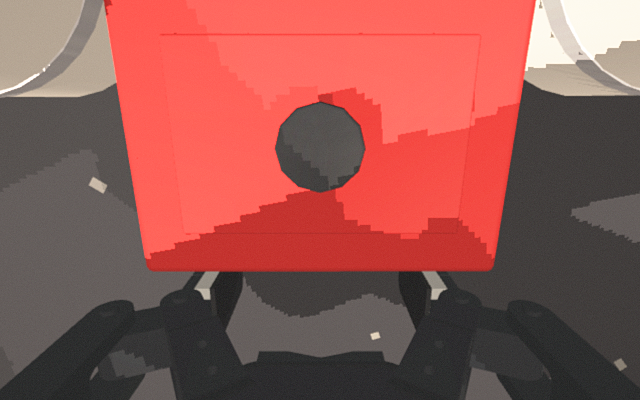

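Run:
```python
import cv2,numpy as np
i=cv2.imread('pics/w12.png'); a=i[0:110,0:160]; b=i[0:110,500:640]
cv2.imwrite('pics/w12c.png',cv2.resize(np.hstack([a,b]),None,fx=2.6,fy=2.6,interpolation=cv2.INTER_CUBIC))
```

```text
(no output)
```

View pics/w12c.png

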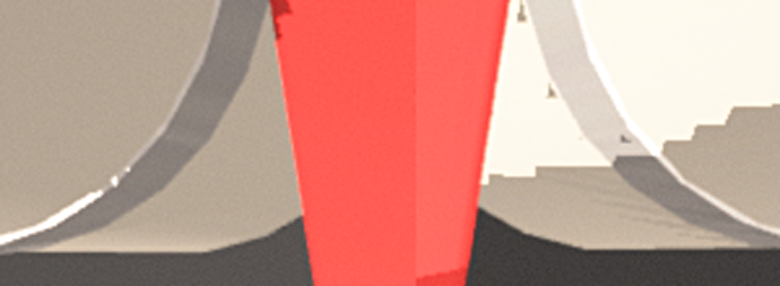

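Run:
```python
from meas import *
s=dict(np.load('pics/w12.png.npz'))
f=lambda pts,z:np.round([rk(p) for p in plane(s,pts,z)*1000],1)
print(f([(79.6,96.9),(103.8,90),(565,95),(543.8,89.2)],0))
print('tub edges lid',f([(147,262),(494,262),(108,12),(531,12)],.062))
print('knob',f([(275,148),(365,148)],.078))
```

```text
[[ -71.8  113.9]
 [ -68.7  101.9]
 [ -71.  -115.5]
 [ -68.4 -104.9]]
tub edges lid [[-125.9   59.2]
 [-126.   -59. ]
 [ -49.5   58.9]
 [ -49.5  -58.1]]
knob [[-84.8  12. ]
 [-84.8 -11.5]]
```

send_rows:
  deltas:
    - {"gripper":70,"delta_pos":[0.015,-0.12,-0.01],"rotation":[0,0,0]}
    - {"gripper":70,"delta_pos":[0.03,-0.24,-0.02],"rotation":[0,0,0]}
    - {"gripper":70,"delta_pos":[0.045,-0.36,-0.02],"rotation":[0,0,0]}
    - {"gripper":70,"delta_pos":[0.06,-0.48,-0.02],"rotation":[0,0,0]}
    - {"gripper":70,"delta_pos":[0.06,-0.6,-0.02],"rotation":[0,0,0]}

```text
time: 12.6
tool_pos: [0.5468, -0.0006, 0.1961]
eef_rot: [2.092, -2.343, -0.0]
ft_force: [-3.0, 0.1, -2.3]
width: 0.0701
```

Run:
```python
from meas import *
c=fromrk((-58.5,0))
go(c,22,RY-90); print(rk(arm.read_state()['tool_pos'][:2]*1000))
s=snap('wrist','w13.png')
```

```text
delta [-0.074 -2.19   0.035] rot [ 0.02 -0.01 -0.03] | t 12.6 pos [546.8  -0.6 196.1] yaw -96.48 F [-3.   0.1 -2.3] w 0.0701 j [ 0.3   0.5  -0.43 -0.   -0.65  1.16]
[-124.20306525   -2.196902  ]
```

View pics/w13.png

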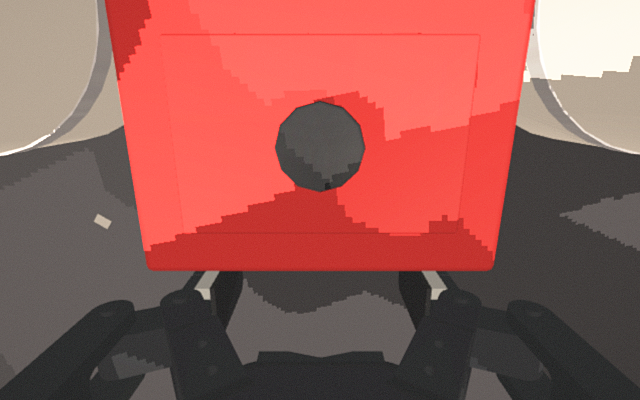

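send_rows:
  deltas:
    - {"gripper":70,"delta_pos":[0,-0.12,0],"rotation":[0,0,0]}
    - {"gripper":70,"delta_pos":[0,-0.24,0],"rotation":[0,0,0]}
    - {"gripper":70,"delta_pos":[0,-0.36,0],"rotation":[0,0,0]}
    - {"gripper":70,"delta_pos":[0,-0.48,0],"rotation":[0,0,0]}
    - {"gripper":70,"delta_pos":[0,-0.6,0],"rotation":[0,0,0]}

```text
time: 13.28
tool_pos: [0.5647, -0.0026, 0.1962]
eef_rot: [2.093, -2.343, -0.0]
ft_force: [-3.3, 0.4, -0.3]
width: 0.0701
```

Run:
```python
from meas import *
c=fromrk((-58.5,0))
go(c,22,RY-90); print(rk(arm.read_state()['tool_pos'][:2]*1000))
s=snap('wrist','w14.png')
s=snap('scene','s14.png')
cv2.imwrite('pics/s14c.png',cv2.resize(s['pixels'][160:310,200:400,::-1],(800,600),interpolation=cv2.INTER_CUBIC))
```

```text
delta [-0.071 -1.589  0.04 ] rot [ 0.   -0.   -0.02] | t 13.28 pos [564.7  -2.6 196.2] yaw -96.47 F [-3.3  0.4 -0.3] w 0.0701 j [ 0.28  0.52 -0.38  0.   -0.67  1.18]
[-106.18414072   -2.12122532]
```

View pics/w14.png

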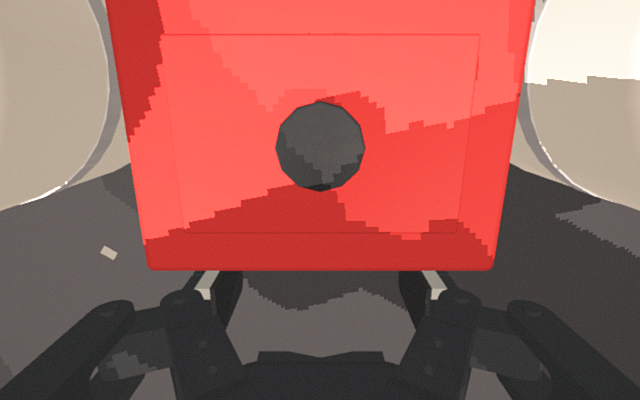

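View pics/s14c.png

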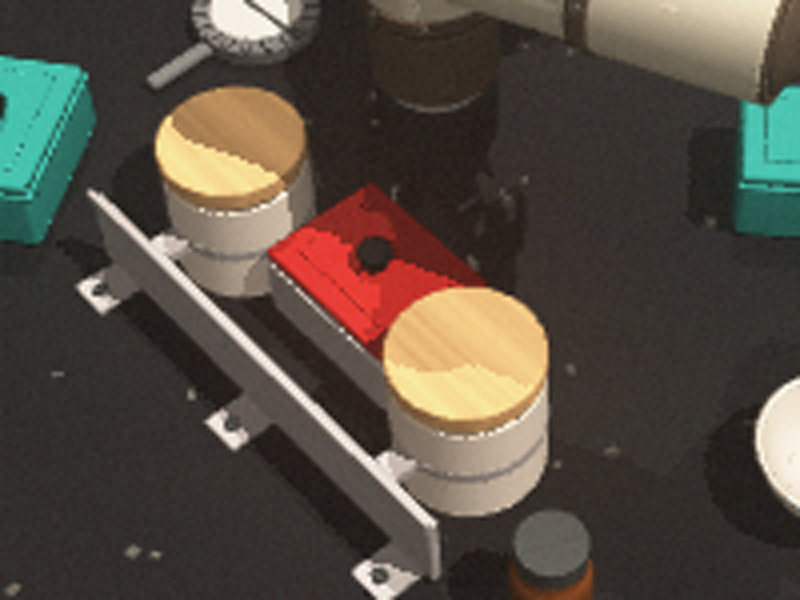

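send_rows:
  deltas:
    - {"gripper":70,"delta_pos":[0,-0.12,0],"rotation":[0,0,0]}
    - {"gripper":70,"delta_pos":[0,-0.24,0],"rotation":[0,0,0]}
    - {"gripper":70,"delta_pos":[0,-0.36,0],"rotation":[0,0,0]}
    - {"gripper":70,"delta_pos":[0,-0.48,0],"rotation":[0,0,0]}
    - {"gripper":70,"delta_pos":[0,-0.6,0],"rotation":[0,0,0]}

```text
time: 14.0
tool_pos: [0.5825, -0.0047, 0.1963]
eef_rot: [2.092, -2.343, -0.0]
ft_force: [-5.4, 1.1, 2.0]
width: 0.0696
```

Run:
```python
from meas import *
c=fromrk((-58.5,0))
go(c,22,RY-90); print(rk(arm.read_state()['tool_pos'][:2]*1000))
s=snap('wrist','w15.png')
```

```text
delta [-0.074 -0.993  0.044] rot [ 0.02 -0.01 -0.02] | t 14.0 pos [582.5  -4.7 196.3] yaw -96.47 F [-5.4  1.1  2. ] w 0.0696 j [ 0.27  0.54 -0.34 -0.   -0.69  1.19]
[-88.29956826  -2.19679454]
```

View pics/w15.png

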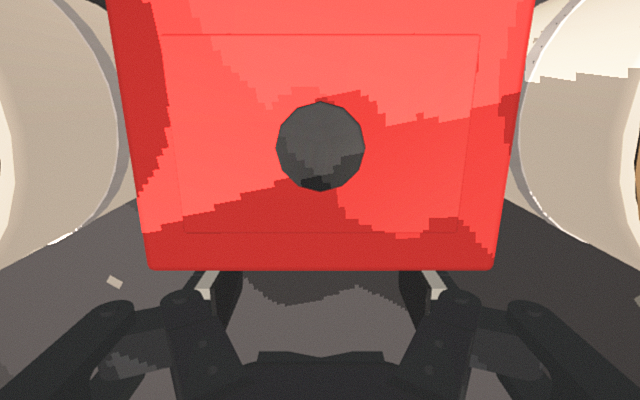

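send_rows:
  deltas:
    - {"gripper":70,"delta_pos":[0,-0.12,0],"rotation":[0,0,0]}
    - {"gripper":70,"delta_pos":[0,-0.24,0],"rotation":[0,0,0]}
    - {"gripper":70,"delta_pos":[0,-0.36,0],"rotation":[0,0,0]}
    - {"gripper":70,"delta_pos":[0,-0.48,0],"rotation":[0,0,0]}
    - {"gripper":70,"delta_pos":[0,-0.6,0],"rotation":[0,0,0]}

```text
time: 14.68
tool_pos: [0.6002, -0.0067, 0.1963]
eef_rot: [2.092, -2.343, -0.001]
ft_force: [-5.6, 0.6, 2.5]
width: 0.0702
```

Run:
```python
from meas import *
c=fromrk((-58.5,0))
go(c,22,RY-90); print(rk(arm.read_state()['tool_pos'][:2]*1000))
s=snap('wrist','w16.png')
s=snap('scene','s16.png')
cv2.imwrite('pics/s16c.png',cv2.resize(s['pixels'][160:310,200:400,::-1],(800,600),interpolation=cv2.INTER_CUBIC))
```

```text
delta [-0.073 -0.399  0.043] rot [ 0.04 -0.01 -0.02] | t 14.68 pos [600.2  -6.7 196.3] yaw -96.47 F [-5.6  0.6  2.5] w 0.0702 j [ 0.26  0.56 -0.29 -0.   -0.72  1.2 ]
[-70.4700816  -2.1891868]
```

View pics/w16.png

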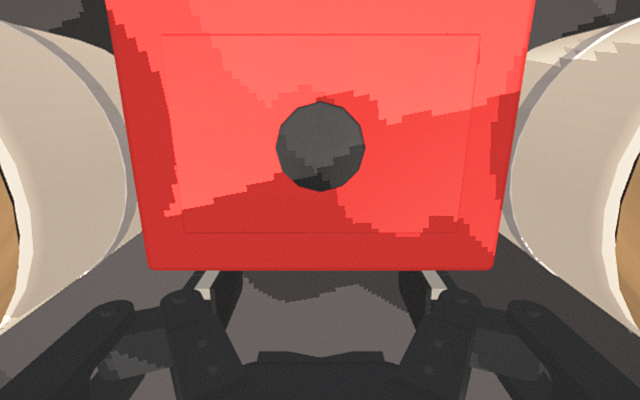

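View pics/s16c.png

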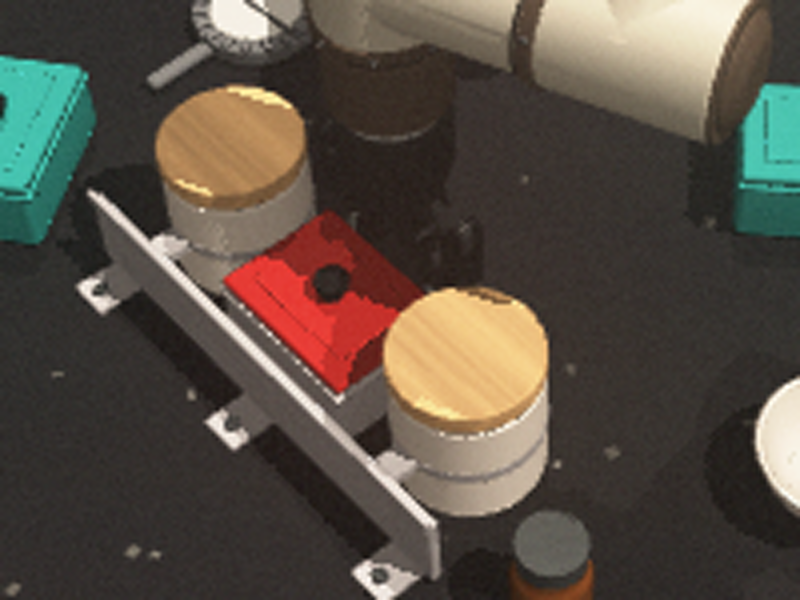

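Run:
```python
import cv2,numpy as np
i=cv2.imread('pics/w16.png'); a=i[90:240,90:160]; b=i[90:240,485:555]
cv2.imwrite('pics/w16c.png',cv2.resize(np.hstack([a,b]),None,fx=4,fy=4,interpolation=cv2.INTER_CUBIC))
```

```text
(no output)
```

View pics/w16c.png

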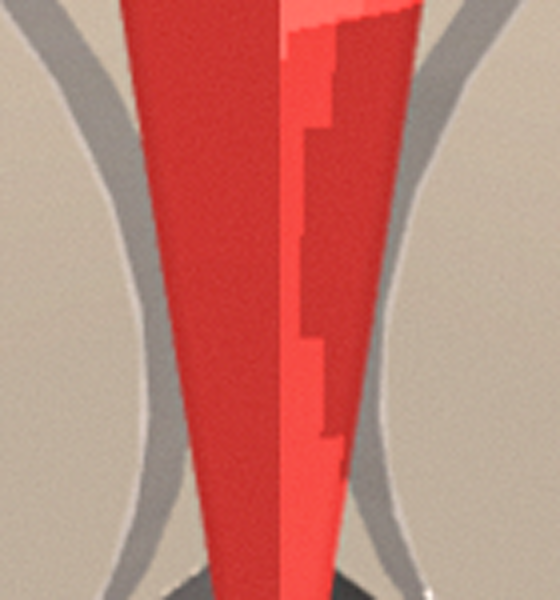

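send_rows:
  deltas:
    - {"gripper":70,"delta_pos":[-0.005,-0.07,0],"rotation":[0,0,0]}
    - {"gripper":70,"delta_pos":[-0.01,-0.14,0],"rotation":[0,0,0]}
    - {"gripper":70,"delta_pos":[-0.015,-0.2,0],"rotation":[0,0,0]}
    - {"gripper":70,"delta_pos":[-0.02,-0.26,0],"rotation":[0,0,0]}
    - {"gripper":70,"delta_pos":[-0.02,-0.31,0],"rotation":[0,0,0]}

```text
time: 15.4
tool_pos: [0.6092, -0.0071, 0.1963]
eef_rot: [2.092, -2.343, -0.001]
ft_force: [-5.1, 0.8, 2.2]
width: 0.0702
```

Run:
```python
from meas import *
go(fromrk((-58.5,0)),22,RY-90); print(rk(arm.read_state()['tool_pos'][:2]*1000))
```

```text
delta [-0.055 -0.099  0.044] rot [ 0.07 -0.02 -0.03] | t 15.4 pos [609.2  -7.1 196.3] yaw -96.48 F [-5.1  0.8  2.2] w 0.0702 j [ 0.25  0.57 -0.27 -0.   -0.73  1.2 ]
[-61.48004617  -1.65146506]
```

Not at the rail yet; about 3 mm to go. I'll creep in with 0.6 mm rows and watch the force.

send_rows:
  deltas:
    - {"gripper":70,"delta_pos":[0,-0.02,0],"rotation":[0,0,0]}
    - {"gripper":70,"delta_pos":[0,-0.04,0],"rotation":[0,0,0]}
    - {"gripper":70,"delta_pos":[0,-0.06,0],"rotation":[0,0,0]}
    - {"gripper":70,"delta_pos":[0,-0.08,0],"rotation":[0,0,0]}
    - {"gripper":70,"delta_pos":[0,-0.09,0],"rotation":[0,0,0]}

```text
time: 16.02
tool_pos: [0.6119, -0.0074, 0.1963]
eef_rot: [2.092, -2.342, -0.001]
ft_force: [-5.3, 1.5, 2.0]
width: 0.07
```

Run:
```python
from meas import *
go(fromrk((-58.5,0)),22,RY-90); print(rk(arm.read_state()['tool_pos'][:2]*1000))
s=snap('wrist','w17.png')
s=snap('scene','s17.png')
cv2.imwrite('pics/s17c.png',cv2.resize(s['pixels'][190:290,230:350,::-1],(720,600),interpolation=cv2.INTER_CUBIC))
```

```text
delta [-0.054 -0.01   0.045] rot [ 0.07 -0.02 -0.02] | t 16.02 pos [611.9  -7.4 196.3] yaw -96.47 F [-5.3  1.5  2. ] w 0.07 j [ 0.25  0.58 -0.26 -0.   -0.74  1.21]
[-58.80653252  -1.61319449]
```

View pics/s17c.png

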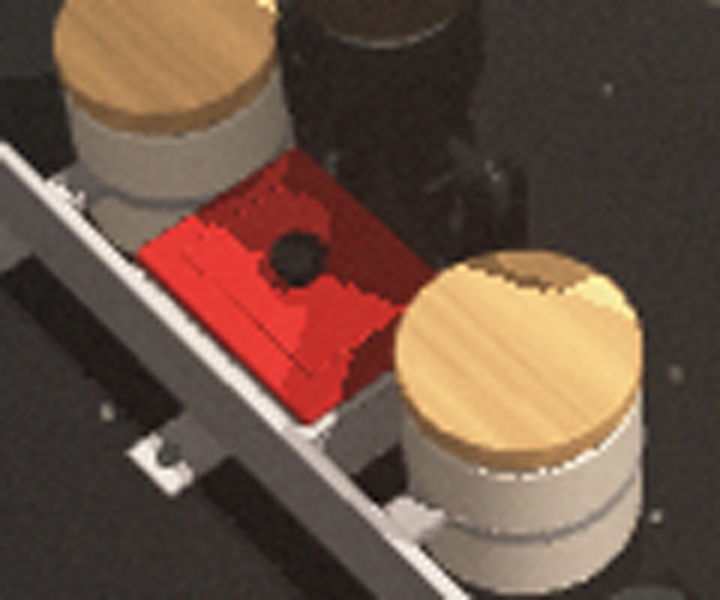

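View pics/w17.png

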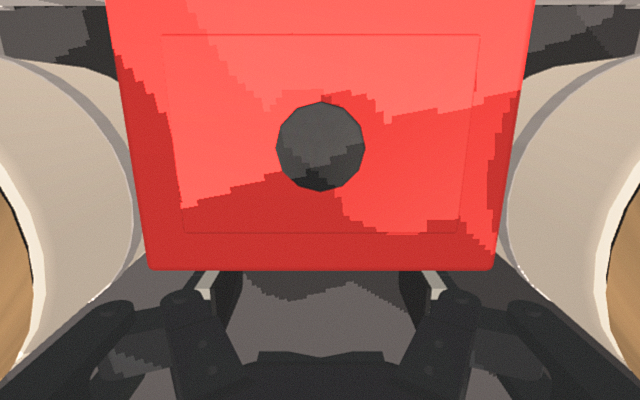

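send_rows:
  deltas:
    - {"gripper":70,"delta_pos":[0,-0.015,0],"rotation":[0,0,0]}
    - {"gripper":70,"delta_pos":[0,-0.03,0],"rotation":[0,0,0]}
    - {"gripper":70,"delta_pos":[0,-0.045,0],"rotation":[0,0,0]}
    - {"gripper":70,"delta_pos":[0,-0.06,0],"rotation":[0,0,0]}
    - {"gripper":70,"delta_pos":[0,-0.06,0],"rotation":[0,0,0]}

```text
time: 16.75
tool_pos: [0.6137, -0.0076, 0.1963]
eef_rot: [2.092, -2.343, -0.001]
ft_force: [-6.1, 0.4, 2.9]
width: 0.0699
```

send_rows:
  deltas:
    - {"gripper":70,"delta_pos":[0,-0.015,0],"rotation":[0,0,0]}
    - {"gripper":70,"delta_pos":[0,-0.03,0],"rotation":[0,0,0]}
    - {"gripper":70,"delta_pos":[0,-0.04,0],"rotation":[0,0,0]}
    - {"gripper":70,"delta_pos":[0,-0.05,0],"rotation":[0,0,0]}
    - {"gripper":70,"delta_pos":[0,-0.05,0],"rotation":[0,0,0]}

```text
time: 17.38
tool_pos: [0.6149, -0.0077, 0.1964]
eef_rot: [2.091, -2.342, -0.002]
ft_force: [-7.6, 0.8, 3.3]
width: 0.07
```

Run:
```python
from meas import *
go(fromrk((-58.5,0)),22,RY-90); print(rk(arm.read_state()['tool_pos'][:2]*1000))
s=snap('wrist','w18.png')
cv2.imwrite('pics/w18c.png',cv2.resize(s['pixels'][0:240,90:550,::-1],None,fx=1.7,fy=1.7,interpolation=cv2.INTER_CUBIC))
```

```text
delta [-0.053  0.092  0.046] rot [ 0.11 -0.02 -0.02] | t 17.38 pos [614.9  -7.7 196.4] yaw -96.47 F [-7.6  0.8  3.3] w 0.07 j [ 0.25  0.58 -0.25 -0.   -0.74  1.21]
[-55.74747407  -1.58361587]
```

View pics/w18c.png

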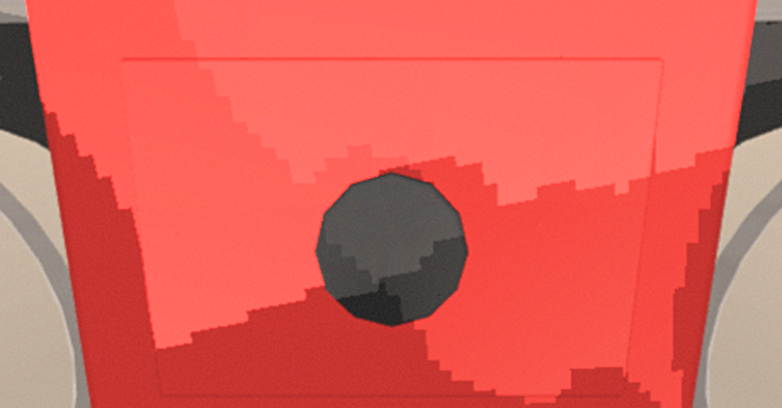

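send_rows:
  deltas:
    - {"gripper":70,"delta_pos":[0,-0.015,0],"rotation":[0,0,0]}
    - {"gripper":70,"delta_pos":[0,-0.03,0],"rotation":[0,0,0]}
    - {"gripper":70,"delta_pos":[0,-0.045,0],"rotation":[0,0,0]}
    - {"gripper":70,"delta_pos":[0,-0.05,0],"rotation":[0,0,0]}
    - {"gripper":70,"delta_pos":[0,-0.05,0],"rotation":[0,0,0]}

```text
time: 18.05
tool_pos: [0.6154, -0.0077, 0.1964]
eef_rot: [2.09, -2.34, -0.005]
ft_force: [-10.2, 3.2, 6.0]
width: 0.0699
```

Run:
```python
from meas import *
go(fromrk((-58.5,0)),22,RY-90); print(rk(arm.read_state()['tool_pos'][:2]*1000),arm.read_state()['torque'])
s=snap('scene','s19.png')
cv2.imwrite('pics/s19c.png',cv2.resize(s['pixels'][190:290,230:350,::-1],(720,600),interpolation=cv2.INTER_CUBIC))
```

```text
delta [-0.052  0.108  0.046] rot [ 0.29 -0.05 -0.02] | t 18.05 pos [615.4  -7.7 196.4] yaw -96.47 F [-10.2   3.2   6. ] w 0.0699 j [ 0.25  0.58 -0.25 -0.   -0.74  1.21]
[-55.23930714  -1.55118035] [0.83493917 2.68660778 0.12981094]
```

View pics/s19c.png

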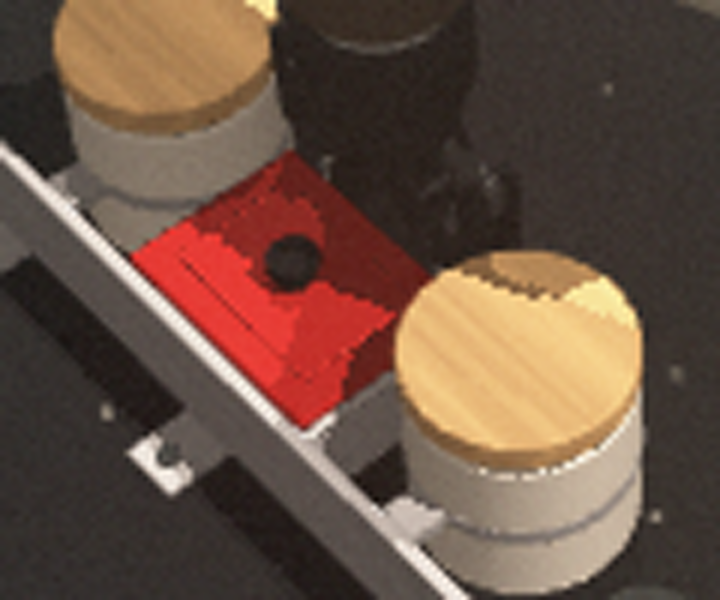

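send_rows:
  deltas:
    - {"gripper":70,"delta_pos":[0,-0.015,0],"rotation":[0,0,0]}
    - {"gripper":70,"delta_pos":[0,-0.03,0],"rotation":[0,0,0]}
    - {"gripper":70,"delta_pos":[0,-0.045,0],"rotation":[0,0,0]}
    - {"gripper":70,"delta_pos":[0,-0.05,0],"rotation":[0,0,0]}
    - {"gripper":70,"delta_pos":[0,-0.05,0],"rotation":[0,0,0]}

```text
time: 18.73
tool_pos: [0.6159, -0.0078, 0.1963]
eef_rot: [2.088, -2.338, -0.008]
ft_force: [-12.9, 3.8, 9.5]
width: 0.0702
```

Run:
```python
from meas import *
go(fromrk((-58.5,0)),22,RY-90); print(rk(arm.read_state()['tool_pos'][:2]*1000),arm.read_state()['torque'])
```

```text
delta [-0.052  0.125  0.046] rot [ 0.47 -0.08 -0.01] | t 18.73 pos [615.9  -7.8 196.3] yaw -96.46 F [-12.9   3.8   9.5] w 0.0702 j [ 0.25  0.58 -0.25 -0.   -0.75  1.21]
[-54.72894931  -1.55544087] [1.3265807  3.56794999 0.16336993]
```

send_rows:
  deltas:
    - {"gripper":70,"delta_pos":[0,0.05,0],"rotation":[0,0,0]}
    - {"gripper":70,"delta_pos":[0,0.15,0],"rotation":[0,0,0]}
    - {"gripper":70,"delta_pos":[0,0.4,0],"rotation":[0,0,0]}
    - {"gripper":70,"delta_pos":[0,0.8,0],"rotation":[0,0,0]}
    - {"gripper":70,"delta_pos":[0,1.2,0],"rotation":[0,0,0]}

```text
time: 19.35
tool_pos: [0.5822, -0.0039, 0.1964]
eef_rot: [-2.092, 2.342, -0.001]
ft_force: [-0.2, 0.3, -0.4]
width: 0.0699
```

send_rows:
  deltas:
    - {"gripper":70,"delta_pos":[0,0.8,0],"rotation":[0,0,0]}
    - {"gripper":70,"delta_pos":[0,1.4,-0.8],"rotation":[0,0,0]}
    - {"gripper":70,"delta_pos":[0,1.9,-2.0],"rotation":[0,0,0]}
    - {"gripper":70,"delta_pos":[0,2.4,-3.2],"rotation":[0,0,0]}
    - {"gripper":70,"delta_pos":[0,2.9,-4.4],"rotation":[0,0,0]}

```text
time: 19.98
tool_pos: [0.4952, 0.0058, 0.3294]
eef_rot: [-2.092, 2.342, -0.001]
ft_force: [-0.1, 0.3, -0.2]
width: 0.0699
```

Run:
```python
from meas import *
st=arm.read_state();print(st['tool_pos'],st['ft_force'])
s=snap('wrist','w20.png')
s=snap('scene','s20.png'); print(tub(s),rk(tub(s)[0]-[2.2,2]))
cv2.imwrite('pics/s20c.png',cv2.resize(s['pixels'][190:290,230:350,::-1],(720,600),interpolation=cv2.INTER_CUBIC))
s=snap('top','t20.png'); print(tub(s),rk(tub(s)[0]))
cv2.imwrite('pics/t20c.png',cv2.resize(s['pixels'][80:230,210:410,::-1],(800,600),interpolation=cv2.INTER_CUBIC))
```

```text
[0.49521436 0.00584758 0.32942331] [-0.09105657  0.33386495 -0.17239854]
(array([674.68005371, -13.16307068]), (120.08895874023438, 88.47317504882812), 83.0984115600586) [ 2.27791312 -2.52314963]
(array([673.83874512, -14.11873245]), (119.7191162109375, 83.30656433105469), 85.39801025390625) [ 3.51068748 -1.33279167]
```

View pics/s20c.png

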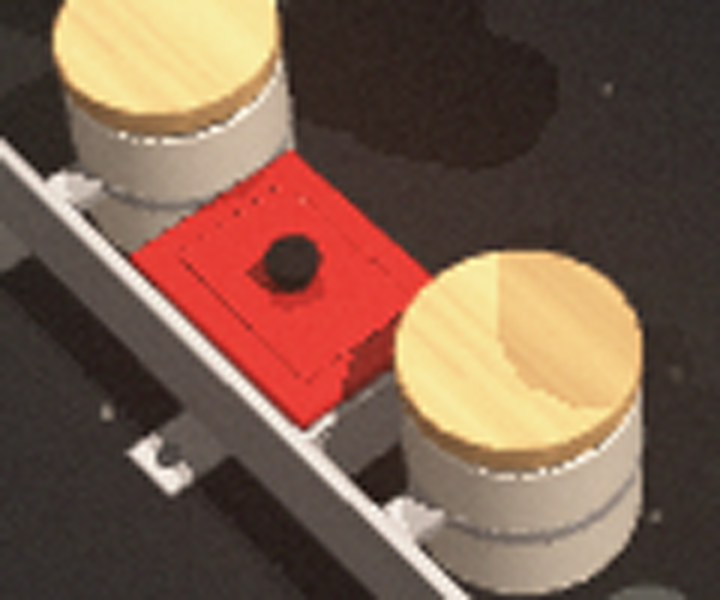

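View pics/t20c.png

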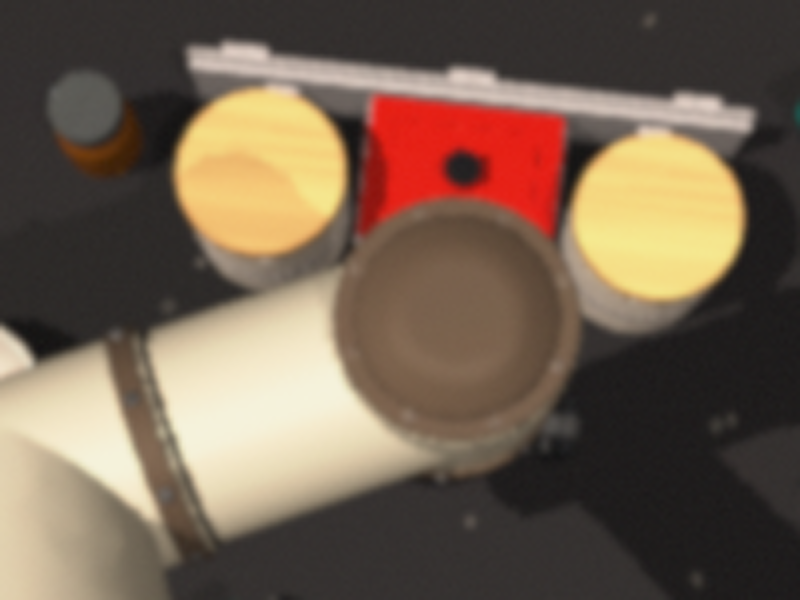

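View pics/w20.png

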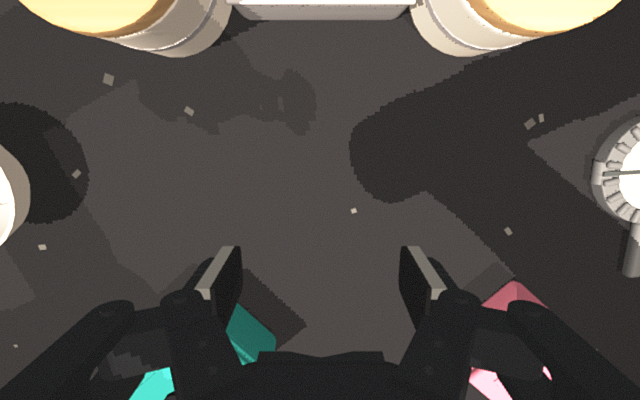

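send_rows:
  deltas:
    - {"gripper":70,"delta_pos":[0,0.6,-0.6],"rotation":[0,0,0]}
    - {"gripper":70,"delta_pos":[-0.6,1.2,-1.2],"rotation":[0,0,0]}
    - {"gripper":70,"delta_pos":[-1.6,1.8,-1.5],"rotation":[0,0,0]}
    - {"gripper":70,"delta_pos":[-2.8,2.4,-1.5],"rotation":[0,0,0]}
    - {"gripper":70,"delta_pos":[-4,2.7,-1.5],"rotation":[0,0,0]}

```text
time: 20.75
tool_pos: [0.4284, 0.1349, 0.3723]
eef_rot: [2.092, -2.343, -0.001]
ft_force: [0.2, 0.1, 0.1]
width: 0.0698
```

Run:
```python
from meas import *
st=arm.read_state();print(st['tool_pos'],st['ft_force'])
s=snap('scene','s21.png')
s=snap('top','t21.png'); print(tub(s),rk(tub(s)[0]))
hsv=cv2.cvtColor(s['pixels'],cv2.COLOR_RGB2HSV)
m=((hsv[...,0]<6)|(hsv[...,0]>174))&(hsv[...,1]>150)&(hsv[...,2]>60); m[:95]=0;m[200:]=0;m[:,:285]=0;m[:,370:]=0
m=biggest(m);cs,_=cv2.findContours(m.astype(np.uint8),cv2.RETR_EXTERNAL,cv2.CHAIN_APPROX_NONE)
r=cv2.minAreaRect((plane(s,cs[0][:,0],.062)*1000).astype(np.float32)); print(r,rk(r[0]))
cv2.imwrite('pics/t21c.png',cv2.resize(s['pixels'][80:230,210:410,::-1],(800,600),interpolation=cv2.INTER_CUBIC))
```

```text
[0.42838108 0.1349203  0.3722512 ] [0.2159612  0.05451857 0.06168075]
(array([671.7588501 , -13.37625885]), (119.8907241821289, 85.5928955078125), 83.74266815185547) [ 1.36055104 -0.82866506]
((672.032958984375, -13.278068542480469), (124.82858276367188, 88.79277801513672), 83.36504364013672) [ 1.62189457 -0.70030394]
```

View pics/t21c.png

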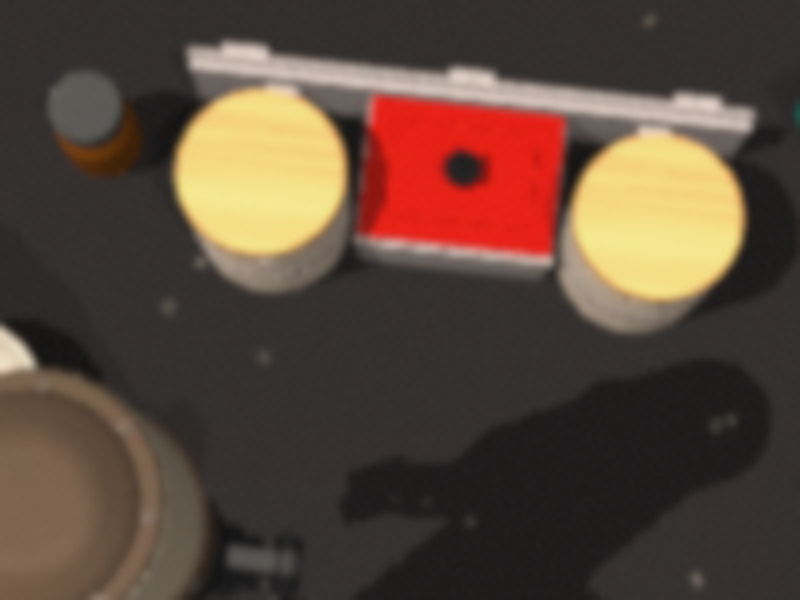

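View pics/s21.png

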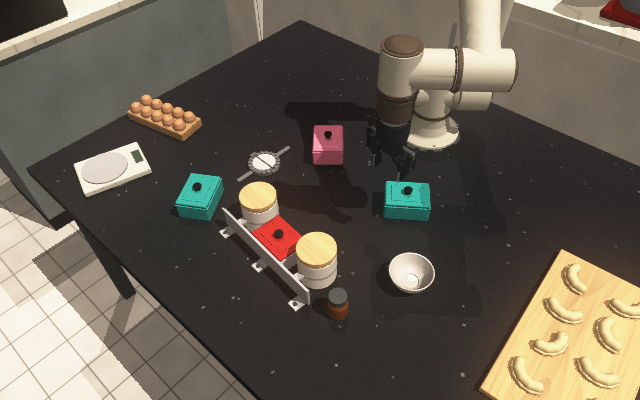

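```bash
python3 -c "
from cell import arm
print(arm.hand_in())"
```

```text
the job is handed in; nothing more can be done
None
```

The tub is home between the canisters, resting against the rail. I pushed it sideways and squared it with the fingertips on its right side. Then I went behind it, pushed it straight through the gap with both fingertips, pressed it gently onto the rail and moved the arm clear. I handed the job in just after 20.75 s on the robot's clock.

- **Position:** the top camera puts the tub about 1.4 mm past the rack origin along x and 0.8 mm to the right, within the 2 mm calibration. Its front edge is parallel to the rail to within about 0.3°.
- **Forces:** the readings I took stayed at about 17 N or less, with the highest in the final press on the rail. The force was near zero after backing off.
- **Other objects:** the bowl, press, spice jar and the look-alike tubs show no visible shift in the last scene picture. The knob was never touched.
- **Disagreements:** the cameras differed by 1–2 mm on the sideways position: the scene camera said -2.5 mm and the top camera -0.8 mm. On the last few centimetres I trusted the wrist view of both canisters. Contact with the rail came about 3 mm later than the first measurement predicted, so I found it by the rise in force.

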